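# Load a power module into the sloping test fixture and start its test

## Robot

A 6-joint arm with a two-finger parallel gripper is mounted at the origin on a cart in front of the work surface, level with it; the furniture and walls round the work are solid. World frame = base frame: x ahead of the robot, y to its left, z up, the work surface at z = 0. Lengths are in m, angles in rad, forces in N, time in s.
With the tool pointing down it reaches from about 0.375 to 0.975 m from the base axis. Payload 3.8 kg.
Tool frame: the origin (TCP) lies at the very end of the fingers, on their centre line; the grasp point (between the pads) lies bot.hold_point_z behind it (bot.hold_point_z is the distance from the TCP to the grasp point, in m); z points along the fingers, y is the line along which they close (so a half turn about z gives the same grasp; the last joint's range is limited). The gripper opens to 85 mm and grips with 20 to 120 N. Pads are 22 mm wide; open, the fingers measure 114 mm over their backs; the gripper's body (76 mm by 85 mm) begins 54 mm behind the grasp point. The pads swing forward as they close: fully open they stand 13 mm farther back than shut.
Start: joints at [1.193, 0.264, 1.604, -0, 1.274, -0.037], TCP at [0.226, 0.636, 0.231] pointing down, gripper open.
Joint ranges: [-2.63, 2.63], [-0.94, 2.18], [0.31, 2.57], [-1.31, 4.45], [0, 2.66], [-2.55, 2.55]. Speed limits (rad/s): [2.57, 2.57, 3.14, 3.14, 3.14, 3.14].

## Interface

Orientations are given as a rotation vector (axis times angle).
In Python, from workcell import bot, viewer, read_state, finish_job gives the robot as it stands (bot), with the cameras (viewer), the readings as plain functions and the job as plain functions.
- The arm moves only by the tool jog_arm, called after "Emit:" as name(argument=value, ...) on one line, values as JSON. Schema: {"type":"object","properties":{"motion":{"type":"object","properties":{"increments":{"type":"array","items":{"type":"array","items":{"type":"number"},"minItems":4,"maxItems":4},"minItems":1,"maxItems":5}},"additionalProperties":false,"required":["increments"]},"finger_gap":{"type":"number"},"force":{"type":"number"},"only":{"type":"string"},"quiet":{"type":"boolean"},"lines":{"type":"string"}},"required":["motion"],"additionalProperties":false}. motion is an object whose key "increments" holds a list of rows, 1 to 5 of them, each of 4 numbers: dx, dy, dz in m, then a turn about the tool's z in rad; each row shifts and turns the commanded pose from where the row before left it, along the tool's axes as they then stand; what a row does not reach is not made up. A row lasts 1/8 s, in which the tool goes at most 0.0625 m and 0.188 rad, less where a joint would pass 70% of its speed; a pose out of reach is approached as far as the arm can. finger_gap is the opening from 0.0 (shut) to 1.0 (fully open), set as the call begins (left out keeps the last). The fingers move at their own pace and stop on an object; force is the grip in N (left out, the last holds). Time passes only in rows, so rows that do not move let the fingers close. The tool returns the time, the measured TCP pose, the force, the opening and the grip force at its end. only (a regular expression) keeps the lines of the reply that match it, lines (a string "A,B") keeps lines A to B, and quiet returns only ok. Input that does not fit is refused with a message, and nothing moves.
- read_state(): the state, without advancing time (a new reading comes with each control period).
- viewer.read_camera(name): name is "scene" or "top"; returns the picture (400x640x3 uint8, red, green, blue); there is no depth.
- viewer.camera_info(name): a dict with "intrinsics" (3x3 intrinsics, pixels), "k1" (the pictures are not rectified: a ray, as slopes to the right and down, at radius r is drawn at 1 + k1 r^2 times it, then the intrinsics apply), "extrinsics" (4x4, takes a point from camera to world coordinates). Camera axes: x right, y down, z forward; pixel columns grow to the right and rows downward; lengths in m; the calibration is good to about 2 mm. A picture is of the moment at which its call begins. camera_info takes no time and is no camera call.
- finish_job(): hands the job in; it is judged then, once.
The state is a dict: "time": time; "q": joint angles; "joint_vel": joint speeds; "joint_torque": joint torques, N m; "tool_pos": TCP position; "tcp_rot": TCP orientation; "wrist_force": force on the tool from outside, world axes, zero at the start; "torque": the same for the moment, N m; "width": opening from 0.0 (shut) to 1.0 (fully open); "grip_force": force on a finger pad.
Only numpy, scipy, OpenCV 4.12 (cv2) and the standard library are available. Lean on these libraries where they do the work, as an engineer would, in place of code of your own. Each camera call takes 0.05 s, during which the arm holds its last target. There are 200 camera calls.

## Task

Load the power module into the sloping test fixture and start its test. Swing the fixture's blue contact head up by its black bar and back out of the way, take the module (green circuit board on a finned aluminium heat sink) out of the black tray and lay it gently, right way up, on the white sloping plate with its row of white connectors on the right, so that it slides home into the corner against both the front rail and the left-hand rail. Then lower the contact head over it, without slamming, until it is fully down, press the green start button fully in and let it go. Leave the spare board in the tray and the things around the work where they are.

Things in the scene. Friction and masses are not known exactly. Their poses are not given: they have to be found in the camera images.
- module: Power module to be loaded: green circuit board on a finned aluminium heat sink, 84 long (x) x 60 wide (y) mm, 0.17 to 0.27 kg. Origin: centre of its underside, z up. The heat sink is 16 mm tall (grip it here, across the 60 mm), board top at 18, parts up to 24 mm. White connectors along the -y long edge. Starts flat on the tray's floor, 12 mm above the bench.
- module_connectors (a point): Middle of the row of white connectors on the module: 24.5 mm from its middle towards its -y edge, 24 mm above its underside.
- nest: Sloping nest plate, fixed. Origin: the locating corner where the white sheet meets both rails (front left). x runs uphill away from the robot along the left rail, y DOWNHILL to the left (both slopes about 18 deg), z out of the plate. Sheet: x 0 to 138, y -138 to 0 mm, slippery (friction 0.1); rails 12 thick, 10 mm high. Module home: axes as the nest's, origin at x 42, y -30, z 0 mm.
- head (a joint): Blue contact head's hinge: 0 fully down (its stop), 2.1 rad fully back; starts between 0 and 0.5. Stiff: stays where it is left; about 5 N at the bar moves it. Hinge line lies along the nest's y at nest x 122, z 34 mm, so the bar swings on a radius of 167 mm. Sprung contacts and two keepers under the head clear a module that is home by 3 mm; they land on one that is not.
- head_bar (a point): Middle of the contact head's black round grip bar, 14 mm thick, 64 mm free between its arms, along the nest's y. With the head down it lies at nest x -45, y -51, z 34 mm, in front of the front rail; at angle a it is at nest x 122 - 167 cos a, z 34 + 167 sin a. Free to be pinched from above. A 0.31 m tall press jig stands close to the right of the fixture, a monitor behind.
- start_top (a point): Middle of the top of the green start button, 26 mm across, pressed straight down, on the fixture's grey box front right; rises 8 mm from its black collar.
- start (a joint): Start button: 0 out, 0.006 m fully in; springs back; about 5 N.
- tray: Black board tray, 165 (x) x 235 (y) mm, fixed, on 9 mm feet: inner floor 12, rim 43 mm above the bench; walls 4 mm thick; a low wall along x in the middle makes two bays of 157 x 112 mm. Module in one bay, spare board in the other. Origin: centre of the underside.
- spare_board: Bare green circuit board, 66 x 86 x 8 mm, loose in the other bay of the tray. Stays there. Origin: centre of its underside.
- bin_black: Black open parts bin, 110 x 85 x 45 mm, at the front right; bystander. Origin: centre of its underside.
- bin_blue: Blue open parts bin, 110 x 85 x 45 mm, at the front right; bystander. Origin: centre of its underside.
- label_roll: White label roll, 56 x 54 x 24 mm, behind the fixture; bystander. Origin: centre of its underside.

How it is judged:
By the outcome, as a careful person would: the job done as asked, in the order asked, and still so for the second after the job is handed in, with the robot touching nothing.
It also fails if it takes over 67 s, if anything falls off the work surface, if the arm or the gripper's body presses on something with over 40 N, if the wrist force passes 120 N, or if a joint passes its speed limit or range.

## Working session

There is one attempt and no reset: what is moved stays moved. The work goes in short steps, Python scripts to look and compute and a tool call to move; the robot and the scene stay as the last step left them, time stands still between calls to the robot, and variables do not carry over. Pictures are saved under pics/ and viewed, at most 11 in all, crops included, and the job is handed in when it is done.

```bash
ls; mkdir -p pics
```

Run:
```python
from workcell import bot, viewer, read_state, finish_job
import cv2
for n in("scene","top"):
    cv2.imwrite(f"pics/{n}0.png",viewer.read_camera(n)[:,:,::-1]); i=viewer.camera_info(n); print(n,i)
print(read_state(),bot.hold_point_z)
```

```text
pics
workcell.py
scene {'intrinsics': array([[457.24144117,   0.        , 318.97144311],
       [  0.        , 457.24144117, 196.55065899],
       [  0.        ,   0.        ,   1.        ]]), 'k1': -0.00754267900466473, 'extrinsics': array([[ 0.78543565, -0.42144479,  0.45329364, -0.0107585 ],
       [-0.61886671, -0.54626774,  0.56444269, -0.71538359],
       [ 0.00973826, -0.72386176, -0.68987631,  0.99900254],
       [ 0.        ,  0.        ,  0.        ,  1.        ]])}
top {'intrinsics': array([[459.3631415 ,   0.        , 314.26825338],
       [  0.        , 459.3631415 , 200.22746516],
       [  0.        ,   0.        ,   1.        ]]), 'k1': -0.05004365329119506, 'extrinsics': array([[-0.01208139, -0.97697526,  0.21301029,  0.24368657],
       [-0.99992427,  0.01130479, -0.00486349,  0.04119397],
       [ 0.00234348, -0.21305292, -0.97703785,  1.53958095],
       [ 0.        ,  0.        ,  0.        ,  1.        ]])}
{'time': 0.1, 'q': array([ 1.19308447e+00,  2.64676078e-01,  1.60525756e+00,  1.58629718e-05,
        1.27371806e+00, -3.69054857e-02]), 'joint_vel': array([-0.00093109, -0.00077571, -0.00457465, -0.00088859,  0.00084081,
        0.0003825 ]), 'joint_torque': array([ 7.07328181e-04, -5.16705823e+01, -3.68589950e+01,  9.72873954e-05,
        6.09437615e-03, -5.27482005e-07]), 'tool_pos': array([0.22536791, 0.63554948, 0.23007684]), 'tcp_rot': array([-0.53268293, -3.09565622,  0.00315974]), 'wrist_force': array([ 0.07505801,  0.41232751, -0.10874659]), 'torque': array([-4.56073468e-02, -4.27562986e-06,  1.03914693e-02]), 'grip_force': 0.0, 'width': 0.9993186983945089} 0.0187
```

View pics/scene0.png

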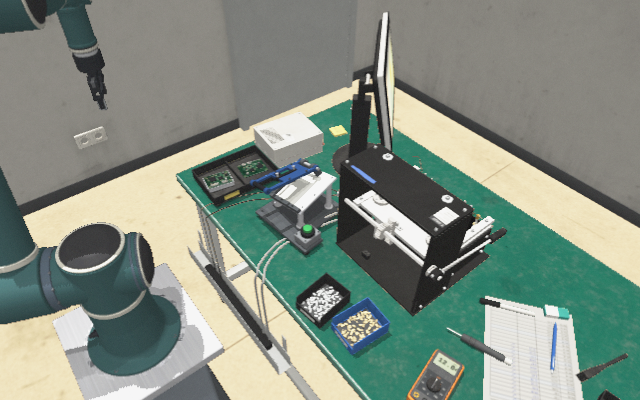

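View pics/top0.png

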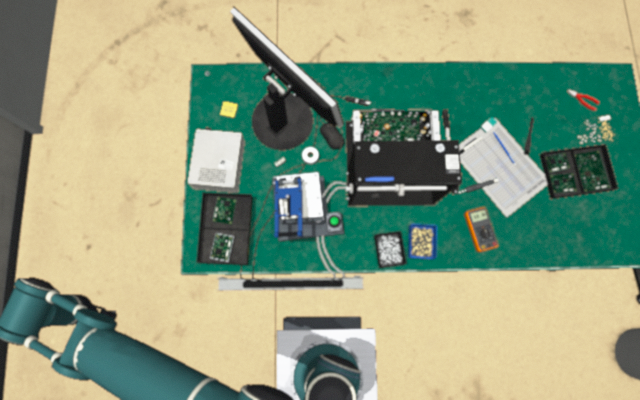

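The scene view shows the fixture at about (300,200), the tray at about (235,172) and the start button at (307,230). In the top view, the tray is at (227,230), the fixture at (303,205) and the button at (335,221). I'll zoom in on both.

Run:
```python
import cv2
a=cv2.imread("pics/top0.png")[160:280,190:350]; cv2.imwrite("pics/t1.png",cv2.resize(a,None,fx=5,fy=5,interpolation=cv2.INTER_CUBIC))
a=cv2.imread("pics/scene0.png")[140:260,180:340]; cv2.imwrite("pics/s1.png",cv2.resize(a,None,fx=5,fy=5,interpolation=cv2.INTER_CUBIC))
```

```text
(no output)
```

View pics/t1.png

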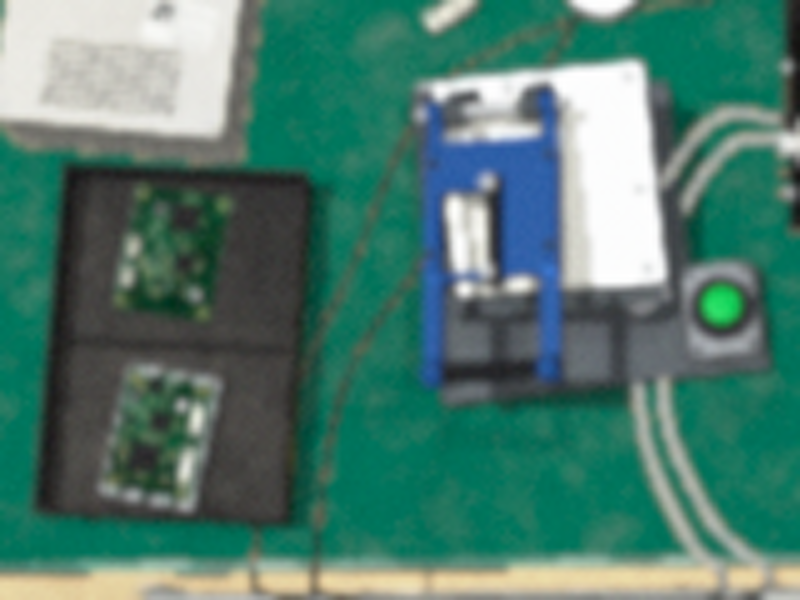

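View pics/s1.png

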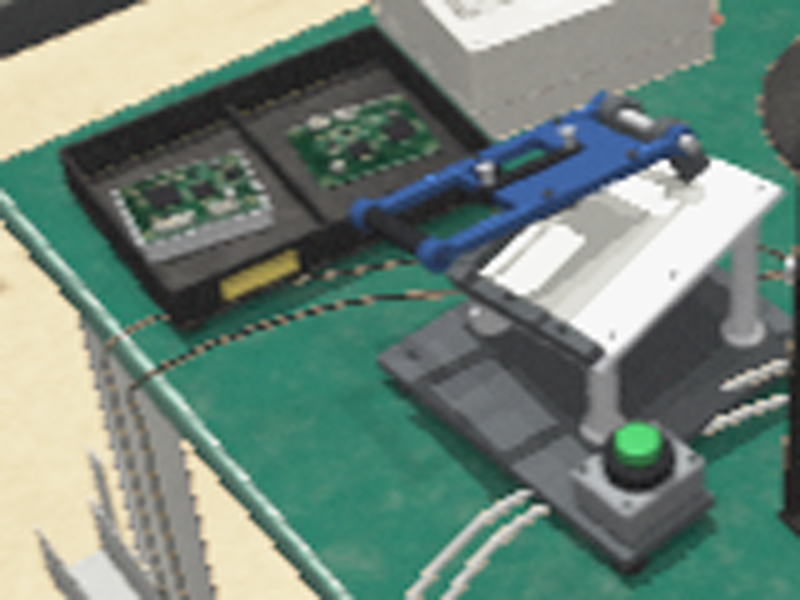

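The top crop shows the module in the front bay with its white connectors on the right (about (187,440)). The bar runs from (443,370) to (540,371). Sheet corners are at (640,62) and (665,285), and the button at (722,305). The scene crop shows the bar from (375,215) to (425,243), sheet corners at (783,187) and (605,358), and the button at (638,437). Next I fit poses to these.

Create h.py:
```python
import numpy as np, cv2
from scipy.spatial.transform import Rotation as R
from scipy.optimize import least_squares
from workcell import bot, viewer, read_state, finish_job
C={n:viewer.camera_info(n) for n in("scene","top")}
def proj(n,P):
    c=C[n];E=c["extrinsics"];p=(np.atleast_2d(P)-E[:3,3])@E[:3,:3]
    s=p[:,:2]/p[:,2:];s=s*(1+c["k1"]*(s**2).sum(1,keepdims=True));K=c["intrinsics"]
    return s*[K[0,0],K[1,1]]+K[:2,2]
O={"top":(189.6,159.6),"scene":(179.6,139.6)}
def px(n,X): return np.atleast_2d(X)/5+O[n]
def ray(n,u):
    c=C[n];K=c["intrinsics"];d=np.array([c["k1"],0,0,0,0.])
    s=cv2.undistortPoints(np.float64(u).reshape(-1,1,2),K,d)[:,0]
    E=c["extrinsics"];return E[:3,3],np.c_[s,np.ones(len(s))]@E[:3,:3].T
def atz(n,u,z):
    o,d=ray(n,u);return o+d*((z-o[2])/d[:,2:])
def tri(a,b):
    f=lambda p:np.r_[(proj("top",p)-a).ravel(),(proj("scene",p)-b).ravel()]
    r=least_squares(f,[.6,.1,.1]);return r.x,r.fun
def nestR(r): return R.from_euler("ZYX",r)   # yaw, pitch(-slope), roll(-slope)
def bar(a,y=-.051): return np.array([.122-.167*np.cos(a),y,.034+.167*np.sin(a)])
def go(target,th):
    "tool-frame delta to world target; th = wanted angle of tool x in world (rad)"
    s=read_state();M=R.from_rotvec(s["tcp_rot"]).as_matrix()
    now=np.arctan2(M[1,0],M[0,0]);d=M.T@(np.array(target)-s["tool_pos"])
    print("tool",s["tool_pos"].round(4),"th",now.round(3),"delta",d.round(4),"turn",(-(((th-now)+np.pi)%(2*np.pi)-np.pi)).round(3),"t",s["time"],"tilt",M[:,2].round(3))
```

Create fit.py:
```python
from h import *
P=lambda v:nestR(v[3:6]).apply
obs=[]
def f(v):
    N=lambda p:nestR(v[3:6]).apply(p)+v[:3]
    a=v[6];r=[]
    pts=[[.138,-.138,0],[0,-.138,0],bar(a,-.019),bar(a,-.083)]
    r+=list((proj("top",N(pts))-px("top",[[640,62],[665,285],[443,370],[540,371]])).ravel())
    r+=list((proj("scene",N(pts))-px("scene",[[783,187],[605,358],[375,215],[425,243]])).ravel())
    return np.r_[r,(v[4]+.314)/.01,(v[5]+.314)/.01]
s=least_squares(f,[.55,.15,.1,0,-.314,-.314,.25],loss="soft_l1")
print("nest",s.x.round(4));print(f(s.x).round(1))
np.save("nest.npy",s.x)
v=s.x
print("bar mid",(nestR(v[3:6]).apply(bar(v[6]))+v[:3]).round(4))
b,e=tri(px("top",[722,305]),px("scene",[638,437]));print("btn",b.round(4),e.round(2))
t=atz("top",px("top",[[68,168],[312,180],[292,522],[38,512]]),.043);print("tray rim\n",t.round(4),t.mean(0).round(4),[np.linalg.norm(t[i]-t[i-1]).round(3) for i in range(4)])
m=atz("top",px("top",[[128,365],[222,375],[195,510],[98,497]]),.028);print("mod\n",m.round(4),m.mean(0).round(4),[np.linalg.norm(m[i]-m[i-1]).round(3) for i in range(4)])
m=atz("scene",px("scene",[[108,185],[240,150],[274,205],[145,245]]),.030);print("mod sc\n",m.round(4),m.mean(0).round(4))
```

```bash
python3 fit.py
```

```text
nest [ 0.5076  0.1404  0.0572  0.0942 -0.3155 -0.3159  0.3813]
[ 0.5  0.8 -0.2 -0.7 -0.   0.   0.3 -1.1 -1.4  0.5  0.2 -0.7 -0.9 -0.5
  0.5  0.7 -0.2 -0.2]
bar mid [0.445  0.1158 0.1489]
btn [ 0.4976 -0.0302  0.0696] [ 0.26 -0.57 -0.51  0.14]
tray rim
 [[0.5984 0.4059 0.043 ]
 [0.5882 0.2418 0.043 ]
 [0.3609 0.2511 0.043 ]
 [0.3689 0.4168 0.043 ]] [0.4791 0.3289 0.043 ] [np.float64(0.23), np.float64(0.164), np.float64(0.228), np.float64(0.166)]
mod
 [[0.4669 0.3643 0.028 ]
 [0.4596 0.3014 0.028 ]
 [0.3705 0.3171 0.028 ]
 [0.3796 0.3813 0.028 ]] [0.4191 0.341  0.028 ] [np.float64(0.089), np.float64(0.063), np.float64(0.09), np.float64(0.065)]
mod sc
 [[0.3841 0.3812 0.03  ]
 [0.4686 0.3599 0.03  ]
 [0.4584 0.2995 0.03  ]
 [0.3756 0.316  0.03  ]] [0.4217 0.3392 0.03  ]
```

Run:
```python
from h import *
v=np.load("nest.npy");N=lambda p:nestR(v[3:6]).apply(p)+v[:3]
def crop(n,o,sz,k,polys,pts=()):
    a=cv2.imread(f"pics/{n}0.png")[o[1]:o[1]+sz[1],o[0]:o[0]+sz[0]];a=cv2.resize(a,None,fx=k,fy=k,interpolation=cv2.INTER_CUBIC)
    f=lambda p:np.int32(((proj(n,p)-o+.5)*k-.5).round())
    for p in polys: cv2.polylines(a,[f(p)],True,(0,0,255),1)
    for i,p in enumerate(pts): cv2.circle(a,tuple(map(int,f(p)[0])),2,(255,0,255) if i else (0,255,255),-1)
    return a
sh=N([[0,0,0],[.138,0,0],[.138,-.138,0],[0,-.138,0]])
fr=N([[0,0,.01],[0,-.138,.01],[-.012,-.138,.01],[-.012,0,.01]])
lr=N([[0,0,.01],[.138,0,.01],[.138,.012,.01],[0,.012,.01]])
b=N([bar(v[6],-.019),bar(v[6],-.083)]);hg=N([[.122,-.019,.034],[.122,-.083,.034]])
M=R.from_euler("z",-.2).apply(np.array([[.042,.03,.018],[.042,-.03,.018],[-.042,-.03,.018],[-.042,.03,.018]]))+[.42,.34,.012]
L=[sh,fr,lr,b,hg,M]
s=read_state()["tool_pos"]
A=crop("top",(195,165),(130,110),4,L);B=crop("scene",(185,145),(160,100),4,L)
g=crop("scene",(70,60),(60,60),5,[],[s,s+[0,0,.013]])
out=np.zeros((600,800,3),np.uint8)
A=cv2.resize(A,(400,338));out[:338,:400]=A;out[:300,450:750]=g;B=cv2.resize(B,(416,260));out[340:600,:416]=B
h=crop("scene",(240,165),(65,50),6,[sh,fr,lr,b,hg]);out[300:600,416:800]=h[:, :384];cv2.imwrite("pics/ov.png",out)
```

```text
(no output)
```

View pics/ov.png

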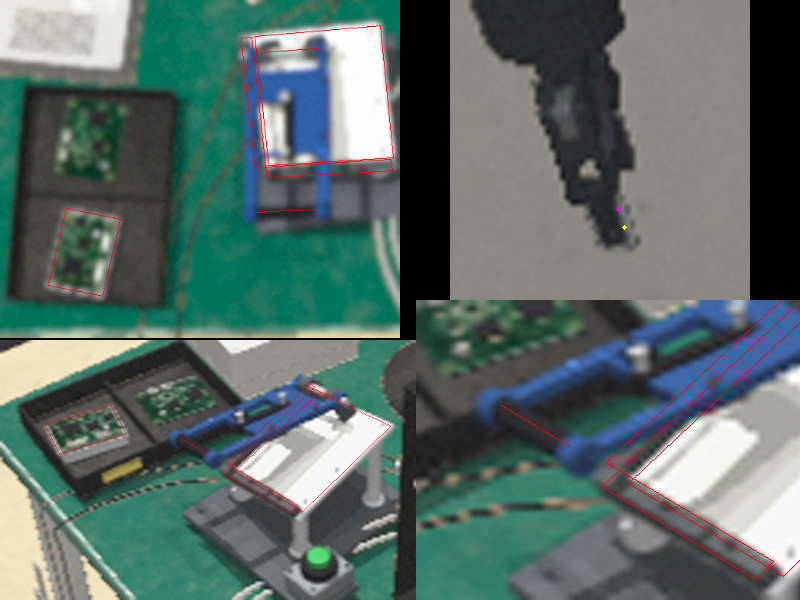

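The overlay matches the sheet, rails, bar and module to within about 1 px, and the open fingertips sit at or slightly beyond the TCP. Now I work out the moves to the bar.

Add to h.py:
```python
try:
    v=np.load("nest.npy");N=lambda p:nestR(v[3:6]).apply(p)+v[:3]
    by=nestR(v[3:6]).apply([0,1,0]);thb=np.arctan2(by[1],by[0])
except FileNotFoundError: pass
```

Run:
```python
from h import *
print("thb",thb,by)
for a in np.r_[v[6],0,.6:2.2:.3,2.1]: print(round(a,2),N(bar(a)).round(3))
go(N(bar(v[6]))+[0,0,.05],thb)
```

```text
thb 1.5639109307933199 [ 0.00657819  0.95536752 -0.29534663]
0.38 [0.445 0.116 0.149]
0.0 [0.454 0.097 0.089]
0.6 [0.451 0.126 0.183]
0.9 [0.471 0.14  0.227]
1.2 [0.504 0.151 0.263]
1.5 [0.547 0.158 0.288]
1.8 [0.595 0.161 0.3  ]
2.1 [0.645 0.16  0.297]
2.1 [0.645 0.16  0.297]
tool [0.2254 0.6355 0.2301] th 2.801 delta [-0.3807 -0.4164  0.032 ] turn 1.237 t 0.1 tilt [-0.001 -0.002 -1.   ]
```

Emit:
jog_arm(motion={"increments": [[-0.038, -0.0416, 0, 0], [-0.038, -0.0416, 0, 0], [-0.038, -0.0416, 0, 0], [-0.038, -0.0416, 0, 0], [-0.038, -0.0416, 0, 0]]}, finger_gap=1.0)

```text
time: 0.72
tool_pos: [0.3354, 0.3747, 0.2308]
tcp_rot: [-0.532, -3.096, 0.001]
wrist_force: [0.7, -0.8, -0.6]
width: 1.002
grip_force: 0.0
```

Emit:
jog_arm(motion={"increments": [[-0.038, -0.0416, 0, 0], [-0.038, -0.0416, 0, 0], [-0.038, -0.0416, 0, 0], [-0.038, -0.0416, 0, 0], [-0.038, -0.0416, 0, 0]]})

```text
time: 1.35
tool_pos: [0.4448, 0.1153, 0.2311]
tcp_rot: [0.533, 3.096, 0.0]
wrist_force: [0.1, 0.5, -0.1]
width: 0.995
grip_force: 0.0
```

Emit:
jog_arm(motion={"increments": [[0, 0, 0, 0.18], [0, 0, 0, 0.18], [0, 0, 0, 0.18], [0, 0, 0, 0.18], [0, 0, 0, 0.18]]})

```text
time: 1.98
tool_pos: [0.4443, 0.1169, 0.2308]
tcp_rot: [-1.834, -2.55, 0.001]
wrist_force: [-0.2, 0.9, -0.4]
width: 1.003
grip_force: 0.0
```

Emit:
jog_arm(motion={"increments": [[0, 0, 0, 0.18], [0, 0, 0, 0.16], [0, 0, 0, 0]]}, finger_gap=0.6)

```text
time: 2.35
tool_pos: [0.4444, 0.117, 0.2309]
tcp_rot: [-2.23, -2.212, 0.001]
wrist_force: [-0.0, 0.7, -0.2]
width: 0.6
grip_force: 0.0
```

```bash
python3 -c "
from h import *
go(N(bar(v[6]))+[0,0,-.015],thb)"
```

```text
tool [0.4444 0.117  0.2309] th 1.563 delta [-0.0012  0.0007  0.0969] turn -0.001 t 2.35 tilt [-0.001 -0.    -1.   ]
```

Emit:
jog_arm(motion={"increments": [[-0.001, 0.001, 0.04, 0], [0, 0, 0.035, 0], [0, 0, 0.022, 0], [0, 0, 0, 0]]})

```text
time: 2.85
tool_pos: [0.4436, 0.1156, 0.1321]
tcp_rot: [-2.228, -2.211, 0.007]
wrist_force: [0.9, -0.6, 0.9]
width: 0.595
grip_force: 0.0
```

Emit:
jog_arm(motion={"increments": [[0, 0, 0, 0], [0, 0, 0, 0], [0, 0, 0, 0], [0, 0, 0, 0]]}, finger_gap=0.0, force=30)

```text
time: 3.35
tool_pos: [0.4433, 0.1158, 0.1343]
tcp_rot: [-2.229, -2.209, 0.006]
wrist_force: [-7.1, -0.4, 1.5]
width: 0.145
grip_force: 31.5
```

Run:
```python
from h import *
a=viewer.read_camera("scene");b=viewer.read_camera("top")
p=read_state()["tool_pos"]
out=np.zeros((480,800,3),np.uint8)
for i,(n,im,o) in enumerate((("scene",a,(230,130)),("top",b,(260,180)))):
    c=cv2.resize(im[o[1]:o[1]+80,o[0]:o[0]+66],None,fx=6,fy=6,interpolation=cv2.INTER_CUBIC)[:,:,::-1].copy()
    q=((proj(n,p)-o+.5)*6)[0];cv2.circle(c,(int(q[0]),int(q[1])),2,(0,255,255),-1)
    out[:,i*400:i*400+396]=c
cv2.imwrite("pics/g1.png",out)
```

```text
(no output)
```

View pics/g1.png

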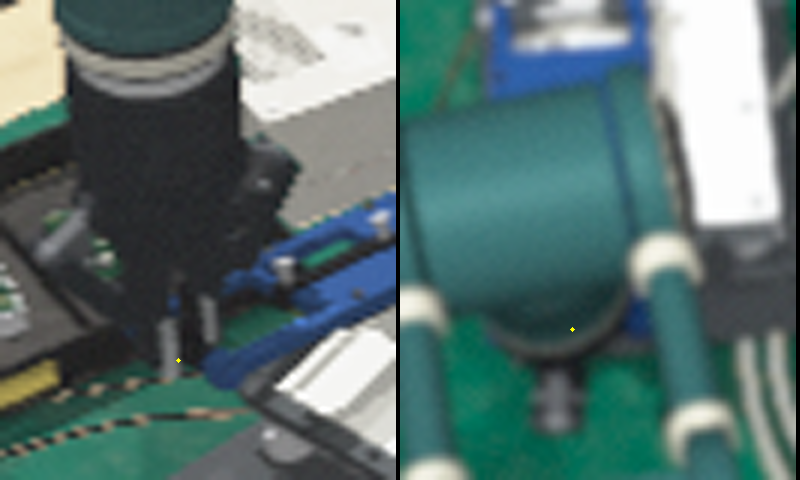

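The bar is pinched between the pads in the scene crop (about (190,350)), width 0.145. Now I work out the arc rows.

Run:
```python
from h import *
s=read_state();M=R.from_rotvec(s["tcp_rot"]).as_matrix()
# estimate current angle from tool pose, from grasp offset
p=nestR(v[3:6]).inv().apply(s["tool_pos"]+[0,0,.0165]-v[:3]);print("a est",np.arctan2(p[2]-.034,.122-p[0]),p)
A=np.r_[np.linspace(v[6],2.1,11)]
B=np.array([N(bar(a)) for a in A]);print((np.diff(B,axis=0)@M).round(4))
for z in(.15,.3,.45): print(z,atz("top",[[325,125],[340,122],[290,100],[235,10]],z).round(3)[:,:2].tolist())
```

```text
a est 0.3915768234226502 [-0.03400776 -0.05154279  0.0984155 ]
[[ 0.0084  0.0037 -0.0272]
 [ 0.0081  0.0086 -0.0261]
 [ 0.0075  0.0131 -0.0244]
 [ 0.0068  0.0173 -0.0219]
 [ 0.0058  0.0209 -0.0187]
 [ 0.0046  0.024  -0.015 ]
 [ 0.0034  0.0263 -0.0109]
 [ 0.002   0.0279 -0.0064]
 [ 0.0006  0.0286 -0.0018]
 [-0.0009  0.0285  0.0029]]
0.15 [[0.794, -0.003], [0.804, -0.052], [0.882, 0.109], [1.22, 0.299]]
0.3 [[0.734, 0.002], [0.743, -0.042], [0.813, 0.102], [1.114, 0.271]]
0.45 [[0.675, 0.006], [0.683, -0.032], [0.744, 0.095], [1.009, 0.243]]
```

Emit:
jog_arm(motion={"increments": [[0.0084, 0.0037, -0.0272, 0], [0.0081, 0.0086, -0.0261, 0], [0.0075, 0.0131, -0.0244, 0], [0.0068, 0.0173, -0.0219, 0], [0.0058, 0.0209, -0.0187, 0]]})

```text
time: 4.08
tool_pos: [0.4983, 0.1531, 0.2546]
tcp_rot: [-2.218, -2.198, 0.028]
wrist_force: [-36.0, 1.9, 29.4]
width: 0.146
grip_force: 30.6
```

Emit:
jog_arm(motion={"increments": [[0.0046, 0.024, -0.015, 0], [0.0034, 0.0263, -0.0109, 0], [0.002, 0.0279, -0.0064, 0], [0.0006, 0.0286, -0.0018, 0], [-0.0009, 0.0285, 0.0029, 0]]})

```text
time: 4.7
tool_pos: [0.6441, 0.1636, 0.2871]
tcp_rot: [-2.227, -2.209, -0.004]
wrist_force: [-64.1, 8.3, 55.8]
width: 0.144
grip_force: 41.9
```

Emit:
jog_arm(motion={"increments": [[0, 0, 0, 0]]})

```text
time: 4.82
tool_pos: [0.6433, 0.1636, 0.2873]
tcp_rot: [-2.226, -2.207, -0.001]
wrist_force: [-11.4, 6.2, 10.9]
width: 0.149
grip_force: 33.7
```

Run:
```python
from h import *
s=read_state()
p=nestR(v[3:6]).inv().apply(s["tool_pos"]+[0,0,.0165]-v[:3]);print("a est",np.arctan2(p[2]-.034,.122-p[0]),p,np.hypot(p[2]-.034,.122-p[0]))
```

```text
a est 2.08208686111013 [ 0.20701091 -0.04973503  0.18551994] 0.17373872662042258
```

Emit:
jog_arm(motion={"increments": [[0, 0, 0, 0], [0, 0, 0, 0], [0, 0, -0.035, 0], [0, 0, -0.03, 0]]}, finger_gap=0.6)

```text
time: 5.32
tool_pos: [0.6451, 0.1599, 0.3495]
tcp_rot: [2.233, 2.21, -0.0]
wrist_force: [0.8, -0.4, -0.4]
width: 0.603
grip_force: 0.0
```

```bash
python3 -c "
from h import *
go([.42,.34,.12],np.pi-.2)"
```

```text
tool [0.6451 0.1599 0.3495] th 1.561 delta [ 0.1778 -0.2269  0.2294] turn -1.381 t 5.325 tilt [-0. -0. -1.]
```

Emit:
jog_arm(motion={"increments": [[0.0356, -0.0454, 0, 0], [0.0356, -0.0454, 0, 0], [0.0356, -0.0454, 0, 0], [0.0356, -0.0454, 0, 0], [0.0354, -0.0453, 0, 0]]}, finger_gap=1.0)

```text
time: 5.95
tool_pos: [0.4187, 0.3411, 0.3491]
tcp_rot: [2.233, 2.209, 0.002]
wrist_force: [0.0, 0.4, -0.1]
width: 1.003
grip_force: 0.0
```

Emit:
jog_arm(motion={"increments": [[0, 0, 0.03, -0.18], [0, 0, 0.03, -0.18], [0, 0, 0.03, -0.18], [0, 0, 0.03, -0.18], [0, 0, 0.03, -0.18]]})

```text
time: 6.58
tool_pos: [0.4202, 0.3403, 0.1981]
tcp_rot: [1.04, 2.964, 0.001]
wrist_force: [-1.3, -0.5, 0.9]
width: 1.001
grip_force: 0.0
```

Emit:
jog_arm(motion={"increments": [[0, 0, 0.03, -0.18], [0, 0, 0.03, -0.18], [0, 0, 0.01, -0.121], [0, 0, 0, 0]]})

```text
time: 7.08
tool_pos: [0.4194, 0.3397, 0.1277]
tcp_rot: [-0.316, -3.124, 0.002]
wrist_force: [-0.3, 0.4, 0.3]
width: 1.005
grip_force: 0.0
```

Run:
```python
from h import *
go([.42,.34,.024],np.pi-.2)
a=viewer.read_camera("scene");b=viewer.read_camera("top")
p=read_state()["tool_pos"];M=R.from_rotvec(read_state()["tcp_rot"]).as_matrix()
out=np.zeros((480,800,3),np.uint8)
for i,(n,im,o) in enumerate((("scene",a,(180,125)),("top",b,(190,190)))):
    c=cv2.resize(im[o[1]:o[1]+80,o[0]:o[0]+66],None,fx=6,fy=6,interpolation=cv2.INTER_CUBIC)[:,:,::-1].copy()
    for w in(-.0425,.0425):
        q=((proj(n,p+M[:,1]*w)-o+.5)*6)[0];cv2.circle(c,(int(q[0]),int(q[1])),2,(0,255,255),-1)
    out[:,i*400:i*400+396]=c
cv2.imwrite("pics/g2.png",out)
```

```text
tool [0.4194 0.3397 0.1277] th 2.94 delta [-0.0006  0.0006  0.1037] turn -0.001 t 7.075 tilt [-0.002 -0.001 -1.   ]
```

View pics/g2.png

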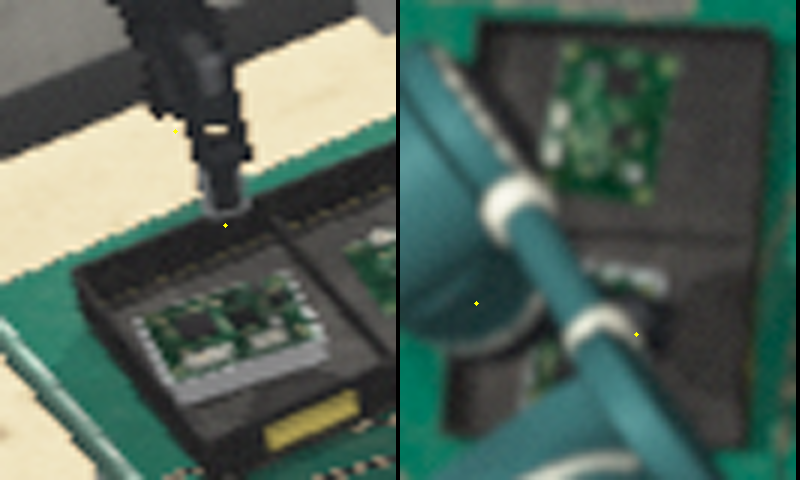

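The right fingertip is at (220,212), about 10 mm above the projected TCP point (225,225). So the TCP marks the shut fingertips, and open tips stand back from it. The module and spare board haven't moved. I'm descending to TCP z 0.014.

Emit:
jog_arm(motion={"increments": [[0, 0, 0.04, 0], [0, 0, 0.035, 0], [0, 0, 0.025, 0], [0, 0, 0.0135, 0], [0, 0, 0, 0]]})

```text
time: 7.8
tool_pos: [0.4199, 0.3404, 0.0152]
tcp_rot: [-0.314, -3.125, 0.001]
wrist_force: [-0.0, -0.2, -0.5]
width: 1.002
grip_force: 0.0
```

Emit:
jog_arm(motion={"increments": [[0, 0, 0, 0], [0, 0, 0, 0], [0, 0, 0, 0]]}, finger_gap=0.0, force=25)

```text
time: 8.18
tool_pos: [0.4211, 0.3413, 0.0168]
tcp_rot: [0.313, 3.124, 0.003]
wrist_force: [-0.1, 0.1, 5.0]
width: 0.692
grip_force: 27.9
```

Emit:
jog_arm(motion={"increments": [[0, 0, -0.03, 0], [0, 0, -0.04, 0], [0, 0, -0.05, 0], [0, 0, -0.05, 0], [0, 0, 0, 0]]})

```text
time: 8.8
tool_pos: [0.4227, 0.3426, 0.1906]
tcp_rot: [0.313, 3.118, 0.011]
wrist_force: [0.6, -0.2, -1.8]
width: 0.692
grip_force: 28.8
```

Run:
```python
from h import *
go([.42,.34,.024],np.pi-.2)
mR=nestR(v[3:6])
for x,y in((.042,-.03),(.05,-.038)): print("home centre",N([x,y,0]).round(4))
bx=mR.apply([1,0,0]);print("bx",bx,np.arctan2(bx[1],bx[0]),"by",by,thb-np.pi/2)
```

```text
tool [0.4227 0.3426 0.1906] th 2.942 delta [ 0.0033 -0.0043  0.1666] turn 0.0 t 8.8 tilt [ 0.008  0.006 -1.   ]
home centre [0.5471 0.1155 0.0791]
home centre [0.5547 0.1086 0.084 ]
bx [0.94641632 0.08941819 0.31032328] 0.09420118319835782 by [ 0.00657819  0.95536752 -0.29534663] -0.006885396001576671
```

Run:
```python
from h import *
print("hinge",N([.122,-.051,.034]).round(3),"bar",N(bar(2.08)).round(3))
mR=nestR(v[3:6]);l=np.array([-np.sin(v[3]),np.cos(v[3]),0])
t=N([.052,-.07,0])+.03*l;print("module bottom centre with right edge touching",t.round(4))
tp=t+[0,0,.005];print("TCP pitched",tp.round(4),"TCP corner touch",(tp+[0,0,.042*np.sin(.31)]).round(4))
go([tp[0],tp[1],.17],np.pi+.09)
```

```text
hinge [0.612 0.112 0.141] bar [0.642 0.16  0.298]
module bottom centre with right edge touching [0.5535 0.108  0.094 ]
TCP pitched [0.5535 0.108  0.099 ] TCP corner touch [0.5535 0.108  0.1118]
tool [0.4227 0.3426 0.1906] th 2.942 delta [-0.1746 -0.204   0.0203] turn -0.29 t 8.8 tilt [ 0.008  0.006 -1.   ]
```

Emit:
jog_arm(motion={"increments": [[-0.0283, -0.0342, 0, 0], [-0.0283, -0.0342, 0, 0], [-0.0283, -0.0342, 0, 0], [-0.0283, -0.0342, 0, 0], [-0.0283, -0.0342, 0, 0]]})

```text
time: 9.43
tool_pos: [0.5237, 0.1431, 0.1829]
tcp_rot: [-0.313, -3.122, 0.002]
wrist_force: [-0.4, 0.1, -1.7]
width: 0.692
grip_force: 28.8
```

Emit:
jog_arm(motion={"increments": [[-0.0283, -0.0342, 0, 0], [0, 0, 0.01, -0.15], [0, 0, 0.01, -0.14], [0, 0, 0, 0]]})

```text
time: 9.93
tool_pos: [0.5433, 0.105, 0.1621]
tcp_rot: [0.138, -3.133, 0.001]
wrist_force: [-0.6, -0.2, -2.2]
width: 0.688
grip_force: 28.8
```

```bash
python3 -c "
from h import *
go([.5485,.108,.125],np.pi+.09)"
```

```text
tool [0.5433 0.105  0.1621] th -3.053 delta [-0.0056  0.0025  0.0371] turn -0.002 t 9.925 tilt [-0.006 -0.001 -1.   ]
```

Emit:
jog_arm(motion={"increments": [[-0.0055, 0.0025, 0.015, 0], [0, 0, 0.013, 0], [0, 0, 0.008, 0], [0, 0, 0, 0]]}, finger_gap=0.0, force=20)

```text
time: 10.42
tool_pos: [0.5499, 0.1086, 0.128]
tcp_rot: [0.142, -3.136, 0.0]
wrist_force: [-1.0, -0.7, -2.0]
width: 0.691
grip_force: 28.8
```

Emit:
jog_arm(motion={"increments": [[0, 0, 0.005, 0], [0, 0, 0.004, 0], [0, 0, 0.004, 0], [0, 0, 0, 0]]})

```text
time: 10.92
tool_pos: [0.5506, 0.1085, 0.1159]
tcp_rot: [0.142, -3.138, 0.0]
wrist_force: [-0.2, -0.0, -2.8]
width: 0.689
grip_force: 28.8
```

```bash
python3 -c "
from h import *
go([.5485,.108,.1],np.pi+.09)"
```

```text
tool [0.5506 0.1085 0.1159] th -3.051 delta [ 0.0021 -0.0003  0.0159] turn 0.0 t 10.925 tilt [-0.001 -0.    -1.   ]
```

Emit:
jog_arm(motion={"increments": [[0, 0, 0.003, 0], [0, 0, 0.003, 0], [0, 0, 0, 0]]})

```text
time: 11.3
tool_pos: [0.5508, 0.1087, 0.1103]
tcp_rot: [0.142, -3.138, -0.0]
wrist_force: [-0.6, 0.5, -0.2]
width: 0.69
grip_force: 29.0
```

Emit:
jog_arm(motion={"increments": [[0, 0, 0.003, 0], [0, 0, 0.003, 0], [0, 0, 0, 0]]})

```text
time: 11.68
tool_pos: [0.5507, 0.1086, 0.1039]
tcp_rot: [0.142, -3.138, 0.0]
wrist_force: [-1.6, 0.7, -0.1]
width: 0.689
grip_force: 28.8
```

Emit:
jog_arm(motion={"increments": [[0, 0, 0.003, 0], [0, 0, 0.002, 0], [0, 0, 0, 0]]})

```text
time: 12.05
tool_pos: [0.5508, 0.1087, 0.0992]
tcp_rot: [0.142, -3.138, -0.0]
wrist_force: [-0.3, 1.3, -0.3]
width: 0.693
grip_force: 28.3
```

Emit:
jog_arm(motion={"increments": [[0, 0, 0.0015, 0], [0, 0, 0, 0]]})

```text
time: 12.3
tool_pos: [0.5512, 0.109, 0.0987]
tcp_rot: [-0.141, 3.138, 0.001]
wrist_force: [-3.5, 2.4, 5.2]
width: 0.689
grip_force: 28.9
```

Emit:
jog_arm(motion={"increments": [[0, 0, 0, 0], [0, 0, 0, 0]]}, finger_gap=0.72)

```text
time: 12.55
tool_pos: [0.551, 0.1084, 0.0976]
tcp_rot: [-0.142, 3.138, -0.001]
wrist_force: [0.3, 0.8, -0.0]
width: 0.723
grip_force: 0.0
```

Emit:
jog_arm(motion={"increments": [[0, 0, 0, 0], [0, 0, 0, 0]]}, finger_gap=0.76)

```text
time: 12.8
tool_pos: [0.5509, 0.1085, 0.0976]
tcp_rot: [0.141, -3.138, 0.0]
wrist_force: [-0.3, -0.8, -0.1]
width: 0.758
grip_force: 0.0
```

Emit:
jog_arm(motion={"increments": [[0, 0, 0, 0], [0, 0, 0, 0]]}, finger_gap=0.85)

```text
time: 13.05
tool_pos: [0.5509, 0.1086, 0.0978]
tcp_rot: [-0.142, 3.138, -0.0]
wrist_force: [0.0, 0.7, -0.6]
width: 0.853
grip_force: 0.0
```

Emit:
jog_arm(motion={"increments": [[0, 0, 0, 0], [0, 0, 0, 0]]}, finger_gap=1.0)

```text
time: 13.3
tool_pos: [0.5509, 0.1086, 0.0978]
tcp_rot: [-0.142, 3.138, -0.0]
wrist_force: [0.7, -0.9, 0.5]
width: 1.0
grip_force: 0.0
```

Run:
```python
from h import *
a=viewer.read_camera("scene");b=viewer.read_camera("top");out=np.zeros((500,800,3),np.uint8)
for i,(n,im,o) in enumerate((("scene",a,(235,130)),("top",b,(255,160)))):
    out[:,i*400:i*400+400]=cv2.resize(im[o[1]:o[1]+100,o[0]:o[0]+80],None,fx=5,fy=5,interpolation=cv2.INTER_CUBIC)[:,:,::-1]
cv2.imwrite("pics/g3.png",out)
```

```text
(no output)
```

View pics/g3.png

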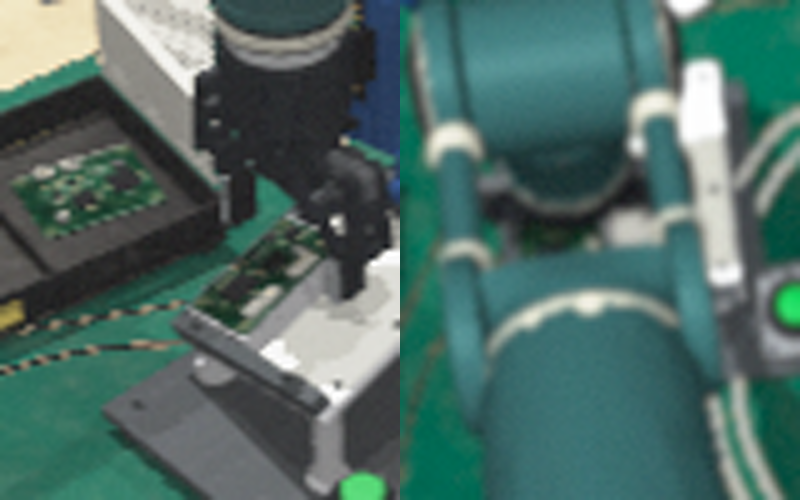

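The module lies flat on the plate with its connectors on the right, and its front edge is at the front rail (scene crop about (205,315)). I'm lifting clear, then checking with an overlay.

Emit:
jog_arm(motion={"increments": [[0, 0, -0.02, 0], [0, 0, -0.04, 0], [0, 0, -0.05, 0], [0, 0, -0.06, 0], [0, 0, -0.06, 0]]})

```text
time: 14.02
tool_pos: [0.5505, 0.1086, 0.3295]
tcp_rot: [0.142, -3.138, 0.0]
wrist_force: [0.4, 0.0, 0.1]
width: 1.002
grip_force: 0.0
```

Emit:
jog_arm(motion={"increments": [[0.03, 0.02, -0.03, 0.18], [0.03, 0.02, 0, 0.18], [0, 0, 0, 0.18], [0, 0, 0, 0.18], [0, 0, 0, 0.18]]}, finger_gap=0.6)

```text
time: 14.65
tool_pos: [0.4909, 0.1486, 0.3579]
tcp_rot: [1.245, 2.884, 0.0]
wrist_force: [0.5, 0.3, 0.0]
width: 0.601
grip_force: 0.0
```

Emit:
jog_arm(motion={"increments": [[0, 0, 0, 0.18], [0, 0, 0, 0.18], [0, 0, 0, 0.18], [0, 0, 0, 0.14], [0, 0, 0, 0]]})

```text
time: 15.28
tool_pos: [0.491, 0.1484, 0.3578]
tcp_rot: [2.128, 2.311, -0.0]
wrist_force: [-0.2, -0.0, -1.3]
width: 0.6
grip_force: 0.0
```

Run:
```python
from h import *
go(N(bar(2.08))+[0,0,.05],thb)
a=viewer.read_camera("scene");b=viewer.read_camera("top");out=np.zeros((500,800,3),np.uint8)
H=N([[x,y,.018] for x,y in((0,0),(.084,0),(.084,-.06),(0,-.06))])
for i,(n,im,o) in enumerate((("scene",a,(235,130)),("top",b,(255,160)))):
    c=cv2.resize(im[o[1]:o[1]+100,o[0]:o[0]+80],None,fx=5,fy=5,interpolation=cv2.INTER_CUBIC)[:,:,::-1].copy()
    cv2.polylines(c,[np.int32(((proj(n,H)-o+.5)*5).round())],True,(0,0,255),1);out[:,i*400:i*400+400]=c
cv2.imwrite("pics/g4.png",out)
```

```text
tool [0.491  0.1484 0.3578] th 1.653 delta [-0.0004  0.1511  0.0099] turn 0.089 t 15.275 tilt [-0. -0. -1.]
```

View pics/g4.png

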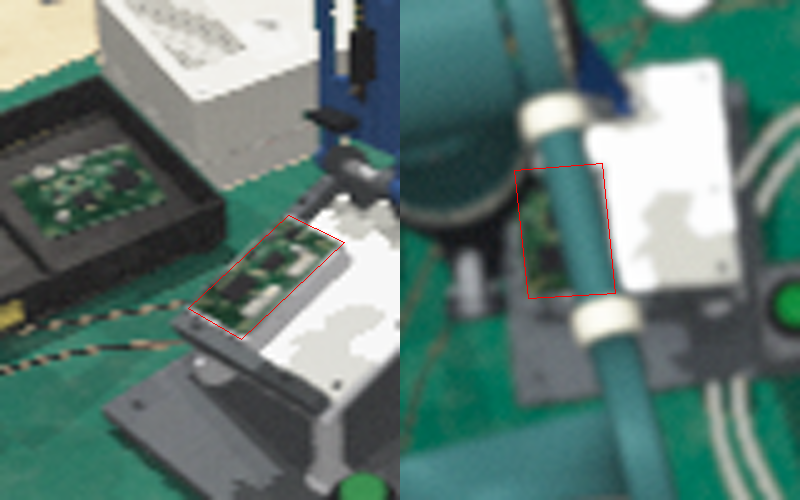

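The module outline matches the home rectangle in both views. Now I re-pinch the bar.

Emit:
jog_arm(motion={"increments": [[0, 0, 0, 0.089], [0.0125, 0.04, 0, 0], [0, 0.05, 0, 0], [0, 0.05, 0, 0], [0, 0.012, 0, 0]]})

```text
time: 16.0
tool_pos: [0.6452, 0.1594, 0.356]
tcp_rot: [-2.229, -2.213, 0.003]
wrist_force: [-0.7, -0.3, -0.3]
width: 0.597
grip_force: 0.0
```

Emit:
jog_arm(motion={"increments": [[0, 0, 0.03, 0], [0, 0, 0.03, 0], [0, 0, 0.014, 0], [0, 0, 0, 0]]})

```text
time: 16.5
tool_pos: [0.6422, 0.1597, 0.2827]
tcp_rot: [-2.229, -2.212, 0.003]
wrist_force: [-0.5, -0.6, -0.0]
width: 0.597
grip_force: 0.0
```

Emit:
jog_arm(motion={"increments": [[0, 0, 0, 0], [0, 0, 0, 0], [0, 0, 0, 0]]}, finger_gap=0.0, force=30)

```text
time: 16.88
tool_pos: [0.6433, 0.1599, 0.2858]
tcp_rot: [2.23, 2.213, 0.002]
wrist_force: [-3.1, 0.6, 5.1]
width: 0.15
grip_force: 29.6
```

Run:
```python
from h import *
s=read_state();M=R.from_rotvec(s["tcp_rot"]).as_matrix()
p=nestR(v[3:6]).inv().apply(s["tool_pos"]+[0,0,.0165]-v[:3]);a=np.arctan2(p[2]-.034,.122-p[0]);print("a est",a,p)
A=np.r_[np.linspace(2.08,0,17)];print(A.round(2))
B=np.array([N(bar(a)) for a in A]);print((np.diff(B,axis=0)@M).round(4))
```

```text
a est 2.084696237672312 [ 0.20620275 -0.05282456  0.18316604]
[2.08 1.95 1.82 1.69 1.56 1.43 1.3  1.17 1.04 0.91 0.78 0.65 0.52 0.39
 0.26 0.13 0.  ]
[[ 0.0007 -0.0216 -0.0024]
 [-0.0001 -0.0217  0.0003]
 [-0.001  -0.0215  0.003 ]
 [-0.0018 -0.0209  0.0056]
 [-0.0026 -0.0199  0.0082]
 [-0.0033 -0.0187  0.0106]
 [-0.004  -0.0171  0.0128]
 [-0.0046 -0.0152  0.0148]
 [-0.0051 -0.013   0.0166]
 [-0.0056 -0.0107  0.018 ]
 [-0.006  -0.0082  0.0192]
 [-0.0062 -0.0055  0.0201]
 [-0.0064 -0.0027  0.0206]
 [-0.0064  0.0001  0.0207]
 [-0.0064  0.0029  0.0205]
 [-0.0062  0.0057  0.02  ]]
```

Emit:
jog_arm(motion={"increments": [[0.0007, -0.0216, -0.0024, 0], [-0.0001, -0.0217, 0.0003, 0], [-0.001, -0.0215, 0.003, 0], [-0.0018, -0.0209, 0.0056, 0], [-0.0026, -0.0199, 0.0082, 0]]})

```text
time: 17.5
tool_pos: [0.5401, 0.1558, 0.2732]
tcp_rot: [2.225, 2.209, 0.012]
wrist_force: [1.3, -2.7, 8.3]
width: 0.146
grip_force: 32.3
```

Emit:
jog_arm(motion={"increments": [[-0.0033, -0.0187, 0.0106, 0], [-0.004, -0.0171, 0.0128, 0], [-0.0046, -0.0152, 0.0148, 0], [-0.0051, -0.013, 0.0166, 0], [-0.0056, -0.0107, 0.018, 0]]})

```text
time: 18.12
tool_pos: [0.4623, 0.1324, 0.198]
tcp_rot: [2.227, 2.212, -0.002]
wrist_force: [-3.4, -6.4, 7.8]
width: 0.153
grip_force: 35.4
```

Emit:
jog_arm(motion={"increments": [[-0.006, -0.0082, 0.0192, 0], [-0.0062, -0.0055, 0.0201, 0], [0, 0, 0, 0]]})

```text
time: 18.5
tool_pos: [0.4467, 0.1192, 0.1553]
tcp_rot: [2.229, 2.213, -0.009]
wrist_force: [-3.6, -7.1, -2.0]
width: 0.15
grip_force: 35.7
```

Run:
```python
from h import *
s=read_state()
p=nestR(v[3:6]).inv().apply(s["tool_pos"]+[0,0,.0165]-v[:3]);a=np.arctan2(p[2]-.034,.122-p[0]);print("a est",a,p)
go(N(bar(.2))-[0,0,.0165],thb)
go(N(bar(0))-[0,0,.0165],thb)
```

```text
a est 0.5179955777409732 [-0.02396802 -0.05448293  0.11718766]
tool [0.4467 0.1192 0.1553] th 1.563 delta [-0.0121 -0.0003  0.0518] turn -0.0 t 18.5 tilt [-0.004 -0.005 -1.   ]
tool [0.4467 0.1192 0.1553] th 1.563 delta [-0.0215  0.0075  0.0828] turn -0.0 t 18.5 tilt [-0.004 -0.005 -1.   ]
```

Emit:
jog_arm(motion={"increments": [[-0.004, -0.001, 0.014, 0], [-0.004, -0.001, 0.014, 0], [-0.003, 0.001, 0.013, 0], [-0.003, 0.001, 0.011, 0]]})

```text
time: 19.0
tool_pos: [0.4442, 0.1034, 0.1033]
tcp_rot: [-2.227, -2.215, 0.02]
wrist_force: [-11.4, -15.8, 6.7]
width: 0.147
grip_force: 38.1
```

Emit:
jog_arm(motion={"increments": [[-0.0025, 0.002, 0.008, 0], [-0.0025, 0.002, 0.008, 0], [-0.002, 0.002, 0.006, 0], [-0.001, 0.001, 0.004, 0], [0, 0, 0, 0]]})

```text
time: 19.62
tool_pos: [0.4495, 0.095, 0.076]
tcp_rot: [-2.225, -2.213, 0.024]
wrist_force: [-10.7, -17.2, -0.1]
width: 0.145
grip_force: 38.3
```

Run:
```python
from h import *
s=read_state()
p=nestR(v[3:6]).inv().apply(s["tool_pos"]+[0,0,.0165]-v[:3]);a=np.arctan2(p[2]-.034,.122-p[0]);print("a est",a,p)
go(N(bar(0))-[0,0,.0165],thb)
```

```text
a est 0.022739963696567916 [-0.04808501 -0.0541412   0.03786839]
tool [0.4495 0.095  0.076 ] th 1.565 delta [0.0022 0.0042 0.0034] turn 0.002 t 19.625 tilt [-0.013 -0.009 -1.   ]
```

Emit:
jog_arm(motion={"increments": [[0, 0.001, 0.003, 0], [0, 0, 0.002, 0], [0, 0, 0, 0]]})

```text
time: 20.0
tool_pos: [0.4508, 0.0938, 0.0717]
tcp_rot: [-2.225, -2.216, 0.026]
wrist_force: [-11.2, -22.8, 5.2]
width: 0.15
grip_force: 38.9
```

Emit:
jog_arm(motion={"increments": [[0, 0, 0.003, 0], [0, 0, 0, 0]]})

```text
time: 20.25
tool_pos: [0.4516, 0.0931, 0.0691]
tcp_rot: [2.225, 2.217, -0.026]
wrist_force: [-9.7, -25.6, 5.5]
width: 0.148
grip_force: 39.1
```

Emit:
jog_arm(motion={"increments": [[0, 0, 0, 0], [0, 0, 0, 0]]}, finger_gap=0.5)

```text
time: 20.5
tool_pos: [0.4542, 0.0994, 0.071]
tcp_rot: [-2.228, -2.209, 0.007]
wrist_force: [-12.3, -2.3, 10.3]
width: 0.501
grip_force: 7.1
```

Emit:
jog_arm(motion={"increments": [[0, 0, -0.03, 0], [0, 0, -0.03, 0], [0, 0, 0, 0]]})

```text
time: 20.88
tool_pos: [0.4601, 0.1005, 0.1345]
tcp_rot: [2.227, 2.21, 0.011]
wrist_force: [0.2, -0.2, 0.8]
width: 0.5
grip_force: 0.0
```

Emit:
jog_arm(motion={"increments": [[0, 0, 0, 0], [0, 0, 0, 0], [0, 0, 0, 0]]}, finger_gap=0.0)

```text
time: 21.25
tool_pos: [0.456, 0.0995, 0.1299]
tcp_rot: [-2.229, -2.212, 0.002]
wrist_force: [0.1, -0.3, 1.0]
width: -0.001
grip_force: 0.0
```

Run:
```python
from h import *
go(N(bar(0))+[0,0,.012],thb)
a=viewer.read_camera("scene");b=viewer.read_camera("top");out=np.zeros((500,800,3),np.uint8)
H=[N([bar(t,-.019),bar(t,-.083)]) for t in(0,.04)]
for i,(n,im,o) in enumerate((("scene",a,(235,150)),("top",b,(255,160)))):
    c=cv2.resize(im[o[1]:o[1]+100,o[0]:o[0]+80],None,fx=5,fy=5,interpolation=cv2.INTER_CUBIC)[:,:,::-1].copy()
    for h,col in zip(H,((0,0,255),(0,255,255))): cv2.polylines(c,[np.int32(((proj(n,h)-o+.5)*5).round())],True,col,1)
    out[:,i*400:i*400+400]=c
cv2.imwrite("pics/g5.png",out)
```

```text
tool [0.456  0.0995 0.1299] th 1.563 delta [-0.0023 -0.0022  0.0289] turn -0.001 t 21.25 tilt [-0.002 -0.    -1.   ]
```

View pics/g5.png

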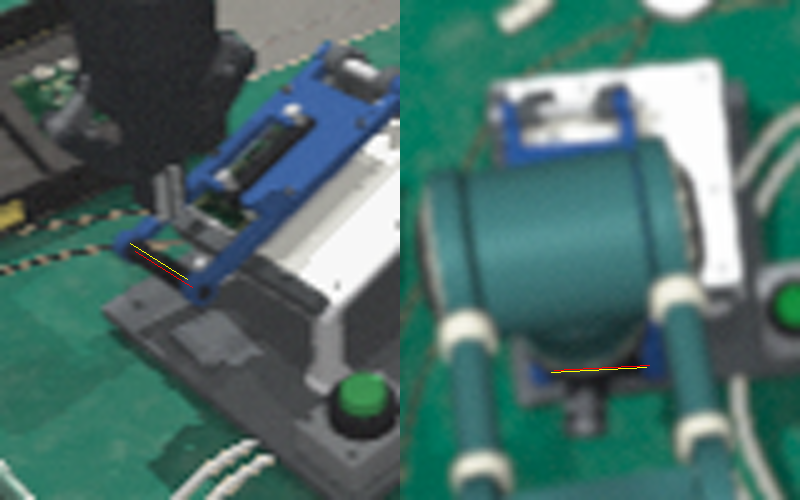

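The head is down, with the bar within about 1 px of the a=0 line. I'm pressing lightly on the bar with shut fingers to confirm the stop.

Emit:
jog_arm(motion={"increments": [[-0.002, -0.002, 0.015, 0], [0, 0, 0.01, 0], [0, 0, 0.005, 0], [0, 0, 0, 0]]})

```text
time: 21.85
tool_pos: [0.4543, 0.0975, 0.1003]
tcp_rot: [-2.23, -2.212, 0.002]
wrist_force: [-0.0, 0.4, 0.8]
width: 0.0
grip_force: 0.0
```

Emit:
jog_arm(motion={"increments": [[0, 0, 0.003, 0], [0, 0, 0.003, 0], [0, 0, 0, 0]]})

```text
time: 22.22
tool_pos: [0.4556, 0.0976, 0.098]
tcp_rot: [2.229, 2.212, 0.001]
wrist_force: [-6.7, -1.9, 19.4]
width: 0.004
grip_force: 8.7
```

Emit:
jog_arm(motion={"increments": [[0, 0, 0.002, 0], [0, 0, 0, 0]]})

```text
time: 22.48
tool_pos: [0.4557, 0.0976, 0.0976]
tcp_rot: [2.229, 2.212, 0.001]
wrist_force: [-11.6, -3.4, 30.1]
width: -0.005
grip_force: 13.8
```

Emit:
jog_arm(motion={"increments": [[0, 0, -0.03, 0], [0, 0, -0.04, 0], [0, 0, 0, 0]]})

```text
time: 22.85
tool_pos: [0.458, 0.0982, 0.1671]
tcp_rot: [2.227, 2.209, 0.011]
wrist_force: [0.5, -0.4, 0.3]
width: 0.001
grip_force: 0.0
```

```bash
python3 -c "
from h import *
go([.4976,-.0302,.0696+.03],thb)"
```

```text
tool [0.458  0.0982 0.1671] th 1.563 delta [-0.1282  0.04    0.0677] turn -0.001 t 22.85 tilt [ 0.009  0.001 -1.   ]
```

```bash
python3 -c "
from h import *
print(atz('scene',[[338,243],[415,310]],0).round(3)); print(atz('scene',[[341,160],[438,222]],.31).round(3))
for z in(0,.31):print(atz('top',[[347,203],[350,140]],z).round(3))"
```

```text
[[ 0.569 -0.083 -0.   ]
 [ 0.581 -0.371  0.   ]]
[[ 0.562 -0.084  0.31 ]
 [ 0.59  -0.362  0.31 ]]
[[ 0.568 -0.079  0.   ]
 [ 0.796 -0.095  0.   ]]
[[ 0.503 -0.054  0.31 ]
 [ 0.685 -0.068  0.31 ]]
```

Emit:
jog_arm(motion={"increments": [[-0.032, 0.01, 0, 0], [-0.032, 0.01, 0, 0], [-0.032, 0.01, 0, 0], [-0.032, 0.01, 0, 0], [0, 0, 0, 0]]})

```text
time: 23.48
tool_pos: [0.4937, -0.0323, 0.1621]
tcp_rot: [-2.233, -2.209, 0.001]
wrist_force: [-0.3, 0.4, 0.2]
width: -0.001
grip_force: 0.0
```

Emit:
jog_arm(motion={"increments": [[0, 0, 0.03, 0], [0, 0, 0.03, 0], [0, 0, 0.015, 0], [0, 0, 0.008, 0], [0, 0, 0, 0]]})

```text
time: 24.1
tool_pos: [0.4936, -0.0304, 0.0799]
tcp_rot: [-2.23, -2.213, 0.0]
wrist_force: [-0.0, -0.7, 0.7]
width: -0.001
grip_force: 0.0
```

```bash
python3 -c "
from h import *
go([.4976,-.0302,.0696],thb)"
```

```text
tool [ 0.4936 -0.0304  0.0799] th 1.563 delta [0.0002 0.004  0.0103] turn -0.001 t 24.1 tilt [-0.  0. -1.]
```

Emit:
jog_arm(motion={"increments": [[0, 0.004, 0.005, 0], [0, 0, 0.004, 0], [0, 0, 0.002, 0], [0, 0, 0, 0]]})

```text
time: 24.6
tool_pos: [0.4981, -0.0308, 0.0693]
tcp_rot: [2.23, 2.212, 0.001]
wrist_force: [-1.1, -0.2, 1.6]
width: 0.002
grip_force: 0.9
```

Emit:
jog_arm(motion={"increments": [[0, 0, 0.002, 0], [0, 0, 0.002, 0], [0, 0, 0, 0]]})

```text
time: 24.98
tool_pos: [0.4981, -0.0308, 0.0653]
tcp_rot: [2.23, 2.212, 0.001]
wrist_force: [0.3, 1.3, 4.5]
width: -0.002
grip_force: 2.0
```

Emit:
jog_arm(motion={"increments": [[0, 0, 0.002, 0], [0, 0, 0, 0]]})

```text
time: 25.22
tool_pos: [0.4982, -0.0308, 0.0639]
tcp_rot: [2.23, 2.212, 0.001]
wrist_force: [-2.3, 0.8, 9.3]
width: 0.0
grip_force: 4.9
```

Emit:
jog_arm(motion={"increments": [[0, 0, 0.001, 0], [0, 0, 0, 0]]})

```text
time: 25.48
tool_pos: [0.4982, -0.0308, 0.0638]
tcp_rot: [2.23, 2.212, 0.0]
wrist_force: [-5.6, 0.3, 16.8]
width: 0.004
grip_force: 8.0
```

Emit:
jog_arm(motion={"increments": [[0, 0, 0.001, 0], [0, 0, 0, 0]]})

```text
time: 25.72
tool_pos: [0.4983, -0.0308, 0.0637]
tcp_rot: [2.23, 2.212, 0.0]
wrist_force: [-7.7, 2.0, 21.3]
width: 0.001
grip_force: 11.2
```

Emit:
jog_arm(motion={"increments": [[0, 0, -0.01, 0], [0, 0, -0.03, 0], [0, 0, -0.05, 0], [0, 0, -0.05, 0], [0, 0, 0, 0]]})

```text
time: 26.35
tool_pos: [0.5007, -0.0311, 0.2055]
tcp_rot: [2.226, 2.208, 0.008]
wrist_force: [0.1, -0.8, -0.5]
width: -0.003
grip_force: 0.0
```

Emit:
jog_arm(motion={"increments": [[0, -0.04, -0.03, 0], [0, -0.04, -0.03, 0], [0, 0, 0, 0], [0, 0, 0, 0]]})

```text
time: 26.85
tool_pos: [0.4174, -0.03, 0.2596]
tcp_rot: [-2.23, -2.212, 0.001]
wrist_force: [-0.8, 1.0, -0.8]
width: 0.007
grip_force: 0.0
```

Run:
```python
from h import *
a=viewer.read_camera("scene");b=viewer.read_camera("top");out=np.zeros((600,800,3),np.uint8)
for i,(n,im,o) in enumerate((("scene",a,(190,130)),("top",b,(190,150)))):
    out[:,i*400:i*400+400]=cv2.resize(im[o[1]:o[1]+150,o[0]:o[0]+160][:, :],(400,375),interpolation=cv2.INTER_CUBIC)[:,:,::-1] if 0 else cv2.copyMakeBorder(cv2.resize(im[o[1]:o[1]+150,o[0]:o[0]+160],(400,375),interpolation=cv2.INTER_CUBIC)[:,:,::-1],0,225,0,0,cv2.BORDER_CONSTANT)
cv2.imwrite("pics/g6.png",out[:375])
```

```text
(no output)
```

View pics/g6.png

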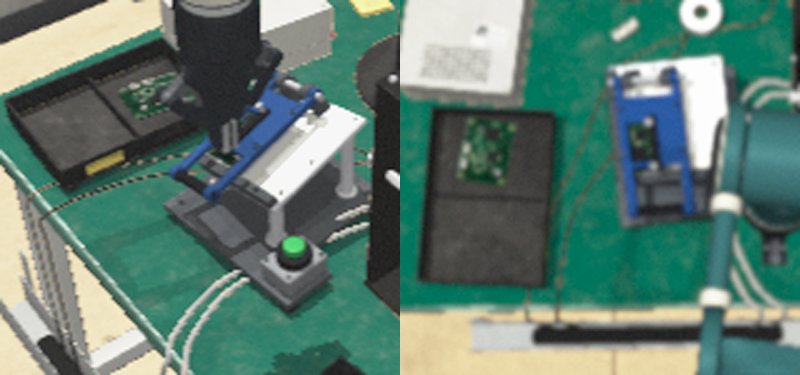

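The head is fully down over the module, the button at (293,250) has sprung back out, the spare board is still in its bay, and the arm is clear of everything.

```bash
python3 -c "
from workcell import bot, viewer, read_state, finish_job
print(finish_job())"
```

```text
the job is handed in; nothing more can be done
None
```

I loaded the module home in the corner, lowered the contact head to its stop, pressed the start button fully in and let it go, then handed the job in at about 27 s; the hand-in gave no verdict.

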